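# Hold a hot boiled egg under the tap with tongs

## Task

The eggs in the egg cooker have just boiled and are too hot to touch. With the tongs, lift the brown egg out of the cooker, gently enough not to crack its shell, and hold it still, centred under the mouth of the tap's spout and above the level of the sink's rim, ready for me to turn on the cold water; finish while still holding it there in the tongs, without pushing the tap aside. Do not set the egg down on the way, and leave the white eggs and everything else as they are.

Things in the scene. Friction and masses are not known exactly. Their poses are not given: they have to be found in the camera images.
- tongs: steel spring tongs lying flat, 242 long, 24 tall, 0.12 kg. Origin on the underside, midway between the black sleeves (70 long) of the two arms, near the balance point; grip them here. x runs from the closed rear bow to the jaws, z up; arms and jaws are centred 12 above the origin. Arms: strips 3 thick (4 at the sleeves), 20 tall; squeezing them together sideways closes the jaws, springs reopen them (sizes in mm)
- tong_left: left arm of the tongs (looking from bow to jaws), turning about z at the bow, 215 behind the jaw; 9 degrees open at rest. Origin at the jaw's centre, half height. Jaw: 24 tall, 42 long, a shallow V that cradles the egg. Width over both sleeves: 62 at rest (jaws 90 apart), 50 with jaws 65 apart (spring 4 N), 38 closed on the egg (spring 9 N; a squeeze F there presses the egg with (F - 9 N) / 2) (sizes in mm)
- tong_right: right arm of the tongs, mirror image of the left one; origin at its jaw's centre, half height
- egg_brown: the hot boiled brown egg, 44 across, 57 tall, about 0.06 kg, standing blunt end down in the cooker seat nearest the robot (roughly); origin under its blunt end, z towards its pointed end. The shell cracks if a jaw presses on it with more than about 18 N (sizes in mm)
- egg_mid (a point): centre of the brown egg at its widest, 22 above its blunt end; about 73 above the worktop while it stands in the cooker (sizes in mm)
- cooker: electric egg cooker, fixed: round white base 164 across; tray with six egg seats on a circle of radius 50, tray floor 49 high, seat rims (43 across) 60 high, egg tops 108 high. Every other seat holds an egg. Origin at the centre of its underside; the brown egg's seat lies 50 towards the cooker's own -x, the white eggs' at 60 degrees either side of +x (sizes in mm)
- spout_outlet (a point): centre of the mouth of the tap's spout, which opens straight down 240 above the worktop; mouth piece 23 across. The single-lever mixer tap stands behind the sink, its foot 230 beyond the mouth on the side away from the robot, and the spout slopes up from there to 275 high; it swivels about the tap's foot if it is pushed (about 2 N) (sizes in mm)
- table: worktop with a steel sink unit let in; its top is at z = 0; origin at the centre of the sink bowl's mouth. The bowl, under the spout, is 330 (along x) by 350, 170 deep (sizes in mm)
- egg_white_a: white egg, same size and build as the brown one, standing in the egg cooker; leave it there; origin under its blunt end
- egg_white_b: second white egg, standing in the egg cooker; leave it there; origin under its blunt end
- cooker_lid: the egg cooker's whitish translucent dome lid standing rim down on the worktop in front of the sink, 160 across, 98 tall with its black knob; origin at the centre of its underside; leave alone (sizes in mm)
- mug: blue mug, 82 across, 90 tall, standing at the back; origin at the centre of its underside; leave alone (sizes in mm)
- soap_bottle: teal washing-up bottle with green cap, 70 across, 185 tall, at the back beside the tap; origin at the centre of its underside; leave alone (sizes in mm)
- carton: red cardboard carton, 65 x 135 x 145 tall, at the back; origin at the centre of its underside; leave alone (sizes in mm)
- scrub_brush: wooden scrubbing brush lying near the robot, left of the dome lid, 185 long, 30 tall; leave alone (sizes in mm)
- saucer_brown: brown plant saucer lying upside down at the back left, 220 across, 42 tall; origin at the centre of its underside; leave alone (sizes in mm)
- saucer_orange: orange plant saucer upside down on the brown one, 160 across, 30 tall, its top 72 above the worktop; origin at the centre of its underside; leave alone (sizes in mm)

How it is judged (in metres and radians):
On the way, in this order (a step that is already met when the one before it is completed fails the run):
1. the tongs are gripped and lifted off the worktop (height (world z) of tongs above 0.03 m and contact force between the fingers and tongs above 1 N and contact force between tongs and table below 0.1 N), for 0.2 s.
2. the brown egg is lifted clear of the cooker between both jaws of the tongs (contact force between each of tong_left, tong_right and egg_brown above 0.3 N and contact force between the fingers and tongs above 1 N and height (world z) of egg_mid above 0.11 m and contact force between egg_brown and cooker below 0.1 N), for 0.2 s.
At the end, for the whole second after the job is handed in: The brown egg is still, held between both jaws of the tongs, which the fingers grip; its centre is within 22 mm of the spout's axis sideways, more than 30 mm above the worktop and at least 35 mm below the spout's mouth; tongs and egg touch neither worktop nor sink (contact force between each of tong_left, tong_right and egg_brown above 0.3 N and contact force between the fingers and tongs above 1 N and horizontal distance between egg_mid and spout_outlet below 0.022 m and height (world z) of egg_mid between 0.03 and 0.205 m and linear speed of egg_brown below 0.03 m/s and contact force between each of tongs, egg_brown and table below 0.1 N); the arm keeps its last pose, push and grip.
It fails at once if the robot touches the brown egg with anything but the tongs (contact force between any of the fingers, the arm and egg_brown above 0.3 N).
It fails at once if the brown egg's shell is cracked by squeezing it with more than 18 N (contact force between any of tong_left, tong_right and egg_brown above 18 N).
It fails at once if the brown egg is dropped or set down on the worktop or in the sink (contact force between egg_brown and table above 0.3 N).
It fails at once if the tap's spout is pushed aside (distance of spout_outlet from where it was at the start of the episode above 0.015 m).
It fails at once if a white egg or something else on the worktop is knocked out of place (distance of any of egg_white_a, egg_white_b from where it was at the start of the episode above 0.015 m or distance of any of cooker_lid, mug, soap_bottle, carton, scrub_brush, saucer_brown, saucer_orange from where it was at the start of the episode above 0.025 m).
It also fails if it takes over 45 s, if anything falls off the work surface, if the arm or the gripper's body presses on something with over 40 N, if the wrist force passes 120 N, or if a joint passes its speed limit or range.

## Robot

A 7-joint arm with a two-finger parallel gripper is mounted at the origin on the work surface. World frame = base frame: x ahead of the robot, y to its left, z up, the work surface at z = 0. Lengths are in mm, angles in rad, forces in N, time in s.
With the tool pointing down it reaches from about 425 to 950 mm from the base axis. Payload 4.7 kg.
Tool frame: the origin (TCP) lies at the very end of the fingers, on their centre line; the grasp point (between the pads) lies 19 mm behind it; z points along the fingers, y is the direction in which the jaws open and shut (so a half turn about z gives the same grasp; the last joint's range is limited). The gripper opens to 85 mm and grips with 20 to 120 N. Pads are 22 mm wide; open, the fingers measure 114 mm over their backs; the gripper's body (76 mm by 85 mm) begins 54 mm behind the grasp point. The pads swing forward as they close: fully open they stand 13 mm farther back than shut.
Start: joints at [1.311, 0.469, -0.049, 1.532, 0.024, 1.141, -0.082], TCP at [154.459, -657.111, 197.335] pointing down, gripper open.
Joint ranges: [-2.59, 2.59], [-0.33, 1.99], [-1.39, 1.29], [0.1, 2.45], [-1.04, 4.18], [0.21, 1.99], [-2.66, 2.66]. Speed limits (rad/s): [2.57, 2.57, 3.14, 3.14, 3.14, 3.14, 3.14].

## Interface

Orientations are given as a unit quaternion [w, x, y, z].
In Python, from station import robot, get_image, camera_model, ticket gives the robot as it stands.
- The arm moves only by the shell command python3 -m inch 'ROWS' [FORCE]. ROWS is JSON, a list of rows, each an object of numbers: "tx", "ty", "tz": the shift along the tool's x, y, z in cm; "ax", "ay", "az": the turn, a rotation vector about the tool's x, y, z in rad; "jaw": the opening, from 0 (shut) to 1 (fully open). A call has 1 to 8 rows; each row shifts and turns the commanded pose from where the row before left it, along the tool's axes as they then stand; what a row does not reach is not made up. A row lasts 1/12 s, in which the tool goes at most 41.7 mm and 7.16 degrees, less where a joint would pass 70% of its speed; a pose out of reach is approached as far as the arm can. A call is refused whole if a number of a shift passes 4.17 or a number of a turn 0.125, either way. A call with a gripper value outside its range is refused whole. The fingers move at their own pace and stop on an object; FORCE is the grip in N (left out, the last holds). Time passes only in rows, so rows that do not move let the fingers close. It gives the time, the measured TCP pose, the force and the opening at its end, in the units of the state.
- robot.get_state(): the state, without advancing time (a new reading comes with each control period).
- get_image(name): name is "side" or "top"; returns (picture, depth): 420x560x3 uint8, red, green, blue; 420x560 float32, mm along the optical axis (not along the pixel's ray), 0 where there is no reading.
- camera_model(name): a dict with "vfov" (degrees; the focal length in pixels is half the picture's height over the tangent of half this angle, whatever the lens; pixels are square), "cx", "cy" (the principal point, pixels), "R" (3x3) and "t" (3): a world point X has camera coordinates R X + t. Camera axes: x right, y down, z forward; pixel columns grow to the right and rows downward; lengths in mm; the calibration is good to about 2 mm. A picture is of the moment at which its call begins. camera_model takes no time and is no camera call.
- ticket.close_job(): hands the job in, once; it reports no verdict.
The state is a dict: "time": time; "joints": joint angles; "qd": joint speeds; "joint_torque": joint torques, N m; "position": TCP position; "eef_rot": TCP orientation; "force": force on the tool from outside, world axes, zero at the start; "wrist_torque": the same for the moment, N m; "gripper_width": finger opening in mm.
Only numpy, scipy, OpenCV 4.12 (cv2) and the standard library are available. Lean on these libraries where they do the work, as an engineer would, in place of code of your own. Each camera call takes 0.05 s, during which the arm holds its last target. There are 200 camera calls.

## Working session

There is one attempt and no reset: what is moved stays moved. The work goes in short steps, Python scripts to look and compute and a shell command to move; the robot and the scene stay as the last step left them, time stands still between calls to the robot, and variables do not carry over. Pictures are saved under pics/ and viewed, about 8 in all and at most 12, crops included, and the job is handed in when it is done.

```bash
mkdir -p pics; ls; cat > h.py <<'E'
import numpy as np, cv2
from station import robot,get_image,camera_model
def model(n):
    m=camera_model(n); f=210/np.tan(np.radians(m["vfov"])/2)
    return f,m["cx"],m["cy"],np.array(m["R"]),np.array(m["t"])
def cloud(n):
    im,d=get_image(n); f,cx,cy,R,t=model(n)
    v,u=np.mgrid[:420,:560]
    P=np.stack([(u-cx)/f*d,(v-cy)/f*d,d],-1)
    W=(P-t)@R; W[d==0]=np.nan
    return im,W
def save(im,p,s=1.4): cv2.imwrite(p,cv2.resize(im[...,::-1],None,fx=s,fy=s,interpolation=cv2.INTER_CUBIC))
E
python3 - <<'E'
from h import *
for n in("top","side"):
    im,W=cloud(n); save(im,f"pics/{n}0.png"); np.savez(f"{n}0.npz",im=im,W=W); print(model(n))
s=robot.get_state(); print(s)
E
```

```text
pics
(np.float64(516.5031173689919), 275.35921081270936, 214.07156658217014, array([[ 0.0260745 , -0.99963625,  0.00689093],
       [-0.99144115, -0.02674162, -0.1277863 ],
       [ 0.12792409, -0.00349999, -0.99177779]]), array([  27.36087009,  570.33976236, 1487.8381338 ]))
(np.float64(383.40736309752504), 280.7152445376918, 203.54264692372533, array([[-0.6665075 , -0.74548243, -0.00486876],
       [-0.46069422,  0.41700622, -0.78349642],
       [ 0.58611312, -0.51996323, -0.62137722]]), array([405.46406885, 359.80651141, 802.09740982]))
{'time': 0.1, 'joints': array([ 1.31114256,  0.46940487, -0.04861346,  1.53357478,  0.024087  ,
        1.14100673, -0.08233794]), 'qd': array([ 2.39482159e-03, -2.39127336e-03, -1.47573367e-03, -2.17231510e-03,
        1.07030911e-06,  1.55158592e-04,  1.36598857e-03]), 'joint_torque': array([ 8.92742755e-04, -5.11513209e+01, -4.68756293e-02, -2.38389677e+01,
        1.08230670e-02,  4.39080497e-03, -1.00217247e-05]), 'position': array([ 154.27147067, -656.52816817,  196.33662278]), 'eef_rot': array([-8.95650909e-04,  9.93350937e-01,  1.15122104e-01, -1.25454973e-04]), 'force': array([-0.81875393, -0.2855342 , -0.51901786]), 'wrist_torque': array([-0.02415543, -0.01044062, -0.00918507]), 'gripper_width': 85.87193842935322}
```

View pics/top0.png

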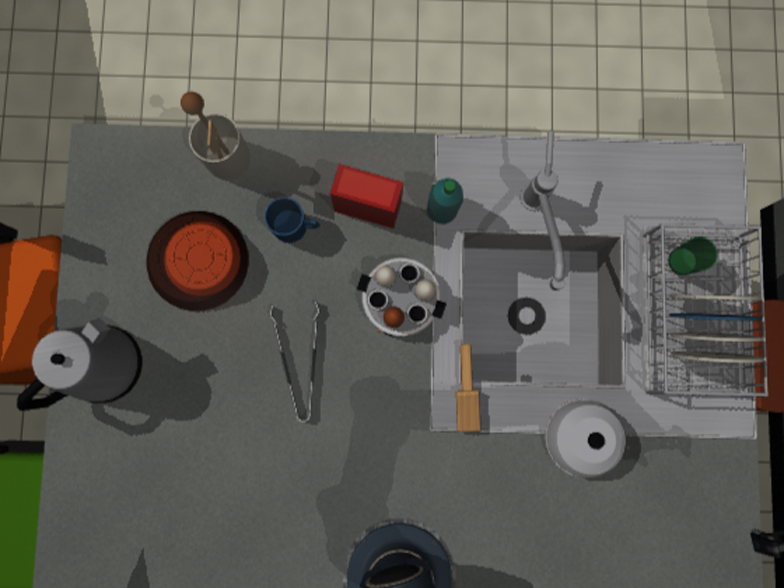

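View pics/side0.png

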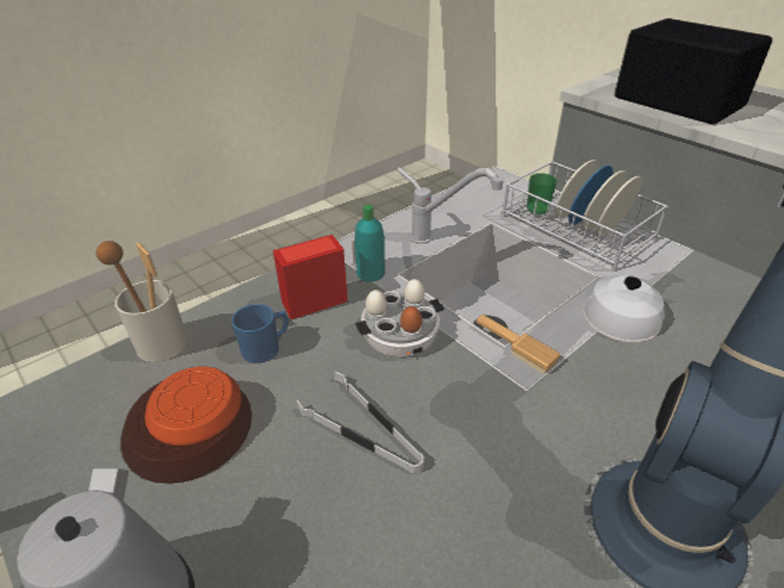

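The top view shows the tongs lying with the bow at (304,418) and the jaws at (275,310) and (318,307). The brown egg is at (394,317), the spout mouth at about (557,284), and the brush and lid are right of the sink's front. The side view agrees. Next I'll measure positions.

```bash
python3 - <<'E'
from h import *
d=np.load("top0.npz"); im,W=d["im"],d["W"]; s=np.load("side0.npz")
def box(im,W,u0,u1,v0,v1,z0,z1):
    m=np.zeros(W.shape[:2],bool); m[int(v0/1.4):int(v1/1.4),int(u0/1.4):int(u1/1.4)]=1
    return m&(W[...,2]>z0)&(W[...,2]<z1)
m=box(im,W,262,330,295,428,11,40); P=W[m]; print("tongs",len(P),P.min(0),P.max(0),np.median(P,0))
for lo in np.arange(P[:,0].min(),P[:,0].max(),15):
    q=P[(P[:,0]>=lo)&(P[:,0]<lo+15)]; c=np.median(q[:,1]); 
    L=q[q[:,1]>c];R=q[q[:,1]<=c]; print("%.0f"%(lo+7),L.mean(0).round(1) if len(L) else 0,R.mean(0).round(1) if len(R) else 0, np.sort(q[:,1])[[0,-1]].round(0))
for nm,b in dict(brown=(380,408,303,330),wa=(372,400,262,290),wb=(412,440,277,304)).items():
    P=W[box(im,W,*b,85,115)]; print(nm,len(P),P.mean(0).round(1),P.max(0).round(1))
    q=P[P[:,2]>P[:,2].max()-6]; print("  topcap",q.mean(0).round(1))
P=W[box(im,W,535,575,180,295,200,330)]; 
for lo in np.arange(P[:,0].min(),P[:,0].max(),15):
    q=P[(P[:,0]>=lo)&(P[:,0]<lo+15)]; print("spout",len(q),q.mean(0).round(1),q[:,2].max().round(0),q[:,1].min().round(),q[:,1].max().round())
# side-camera spout cloud
S=s["W"]; P=S[box(0,S,470,515,160,200,200,300)]
q=P[P[:,0]<P[:,0].min()+25]; print("side tip",P.min(0),q.mean(0),q.min(0),q.max(0))
f,cx,cy,R,t=model("side"); print("campos",-R.T@t)
f,cx,cy,R,t=model("top"); print("campos",-R.T@t)
for nm,pu in dict(lid=(585,440,),brush=(466,390),soap=(446,200),carton=(367,195),mug=(287,220),basketL=(645,300)).items():
    print(nm,W[int(pu[1]/1.4),int(pu[0]/1.4)].round())
a=s["im"][95:170,270:400]; b=im[190:320,180:320]
cv2.imwrite("pics/c.png",np.hstack([cv2.resize(a[...,::-1],(780,450))[:, :],])); cv2.imwrite("pics/tong.png",cv2.resize(b[...,::-1],None,fx=4.5,fy=4.5))
E
```

```text
tongs 271 [311.25169731 179.15657664  11.33364973] [561.64931505 286.00109109  33.16007482] [431.15337504 211.52006966  21.32019606]
318 [316.8 216.6  21.7] [318.1 200.   21.5] [194. 221.]
333 [334.4 223.4  20.5] [333.6 199.3  22.3] [195. 225.]
348 [348.3 227.6  22.7] [350.2 194.9  18.2] [193. 231.]
363 [363.9 232.2  21.3] [362.4 194.1  21.3] [193. 235.]
378 [380.5 236.9  22.3] [376.7 205.4  22.5] [193. 238.]
393 [394.5 241.4  19.9] [392.8 193.1  20.7] [191. 245.]
408 [409.  245.6  19.5] [407.7 193.3  20.9] [192. 248.]
423 [424.  243.7  21. ] [424.2 191.1  19.7] [190. 252.]
438 [438.1 254.2  21.6] [439.  190.7  20.2] [179. 257.]
453 [453.6 258.9  20.7] [452.2 207.5  21.5] [191. 262.]
468 [467.4 262.6  19.6] [469.9 190.3  21. ] [189. 266.]
483 [483.8 267.9  20. ] [482.6 199.3  22.7] [189. 270.]
498 [500.7 273.4  20.3] [497.8 212.5  22. ] [189. 276.]
513 [514.3 274.8  18.9] [515.1 189.5  18.9] [187. 277.]
528 [531.2 284.2  22.3] [527.8 201.   23. ] [188. 286.]
543 [542.  272.5  22.6] [542.6 185.1  21.1] [183. 286.]
558 [557.3 221.3  16.9] [553.7 187.9  21.1] [187. 282.]
brown 158 [526.
[... 412 characters left out ...]
75.0 -259.0
spout 39 [ 635.5 -266.3  261.7] 271.0 -278.0 -259.0
spout 32 [ 650.7 -267.1  249.5] 259.0 -276.0 -260.0
spout 33 [ 665.2 -267.2  235.6] 247.0 -276.0 -260.0
spout 31 [ 680.1 -268.   220.3] 234.0 -278.0 -261.0
spout 22 [ 693.4 -268.2  206.5] 216.0 -276.0 -262.0
side tip [ 565.81460815 -278.62973974  228.19974787] [ 577.34310402 -261.1817581   255.49496312] [ 565.81460815 -278.62973974  240.47011511] [ 590.63263753 -253.28539969  270.91479594]
campos [-34.11419331 569.28594481 782.28628166]
campos [ 374.41455101   47.81014745 1548.29787442]
lid [ 292. -362.   79.]
brush [ 387. -127.   35.]
soap [760. -70. 149.]
carton [765.  86. 146.]
mug [743. 262.   6.]
basketL [ 589. -516.    1.]
```

View pics/tong.png

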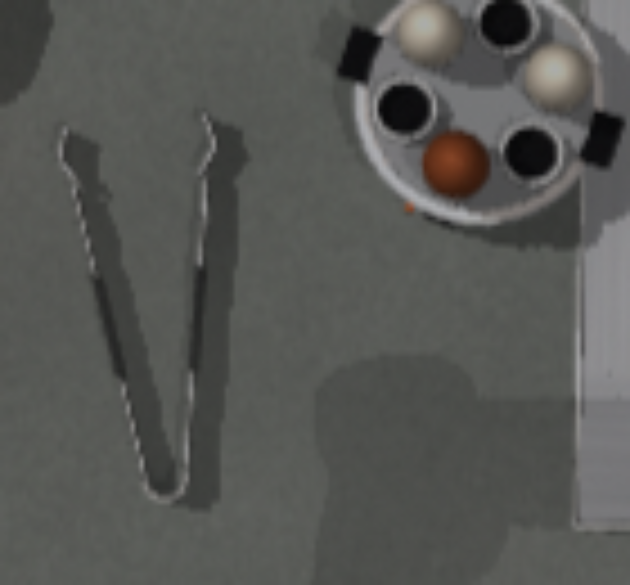

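The crop shows the left sleeve at (95,275)–(122,378), the right sleeve at (199,268)–(193,370), and the bow at (167,497). I'll work out the tong pose from these and plan the moves.

```bash
cat >> h.py <<'E'
from scipy.spatial.transform import Rotation as Ro
def ray(n,u,v,z):
    f,cx,cy,R,t=model(n); c=-R.T@t; d=R.T@np.array([(u-cx)/f,(v-cy)/f,1]); return c+d*(z-c[2])/d[2]
def plan(*wps, hd=None):
    s=robot.get_state(); p=s["position"]; R=Ro.from_quat(s["eef_rot"],scalar_first=True)
    M=R.as_matrix(); print("t",round(s["time"],2),"pos",p.round(1),"heading",np.degrees(np.arctan2(M[1,0],M[0,0])).round(2),"w",round(s["gripper_width"],1),"F",s["force"].round(1),"q",s["joints"].round(2))
    if hd is not None:
        h=np.radians(hd); D=np.array([[np.cos(h),np.sin(h),0],[np.sin(h),-np.cos(h),0],[0,0,-1]])
        rv=(R.inv()*Ro.from_matrix(D)).as_rotvec(); print("turn",rv.round(4),"rows>=",np.abs(rv).max()/.124); M=D
    for w in wps:
        d=M.T@(np.array(w)-p)/10; n=int(np.ceil(np.linalg.norm(d)/4.1)); print("to",w,"total cm",d.round(2),"rows",n,"each",(d/n).round(3)); p=np.array(w)
E
python3 - <<'E'
from h import *
for a in [(95,275),(122,378),(199,268),(193,370),(108,327),(196,319),(167,497),(65,150),(210,143)]:
    print(a,ray("top",a[0]/4.5+180,a[1]/4.5+190,22).round(1))
plan((440,-330,210),(470,0,210),(412,219,210))
E
```

```text
(95, 275) [455.3 258.5  22. ]
(122, 378) [388.7 237.9  22. ]
(199, 268) [461.7 190.5  22. ]
(193, 370) [395.1 191.9  22. ]
(108, 327) [421.6 248.5  22. ]
(196, 319) [428.3 191.2  22. ]
(167, 497) [313.  205.5  22. ]
(65, 150) [537.1 281.9  22. ]
(210, 143) [544.3 186.5  22. ]
t 0.1 pos [ 154.3 -656.5  196.3] heading 13.22 w 85.9 F [-0.8 -0.3 -0.5] q [ 1.31  0.47 -0.05  1.53  0.02  1.14 -0.08]
to (440, -330, 210) total cm [ 35.28 -25.25  -1.32] rows 11 each [ 3.208 -2.296 -0.12 ]
to (470, 0, 210) total cm [ 10.47 -31.44   0.06] rows 9 each [ 1.163 -3.493  0.006]
to (412, 219, 210) total cm [ -0.64 -22.65   0.04] rows 6 each [-0.106 -3.774  0.007]
```

```bash
python3 -m inch '[{"tx":3.208,"ty":-2.296,"tz":-0.12,"jaw":1},{"tx":3.208,"ty":-2.296,"tz":-0.12},{"tx":3.208,"ty":-2.296,"tz":-0.12},{"tx":3.208,"ty":-2.296,"tz":-0.12},{"tx":3.208,"ty":-2.296,"tz":-0.12},{"tx":3.208,"ty":-2.296,"tz":-0.12},{"tx":3.208,"ty":-2.296,"tz":-0.12},{"tx":3.208,"ty":-2.296,"tz":-0.12}]' 20
python3 -m inch '[{"tx":3.208,"ty":-2.296,"tz":-0.12},{"tx":3.208,"ty":-2.296},{"tx":3.208,"ty":-2.296},{"tx":1.16,"ty":-3.5},{"tx":1.16,"ty":-3.5},{"tx":1.16,"ty":-3.5},{"tx":1.16,"ty":-3.5},{"tx":1.16,"ty":-3.5}]'
python3 -m inch '[{"tx":1.16,"ty":-3.5},{"tx":1.16,"ty":-3.5},{"tx":1.16,"ty":-3.5},{"tx":1.16,"ty":-3.5},{"ty":-3.75},{"ty":-3.75},{"ty":-3.75},{"ty":-3.75}]'
python3 -m inch '[{"ty":-3.75},{"ty":-3.75},{},{},{"az":-0.12},{"az":-0.12},{"az":-0.12},{"az":-0.12}]'
python3 -c "
from h import *
plan((425,219.5,100),hd=187)"
```

```text
t 0.1 pos [ 154.3 -656.5  196.3] heading 13.22 w 85.9 F [-0.8 -0.3 -0.5] q [ 1.31  0.47 -0.05  1.53  0.02  1.14 -0.08]
turn [-2.000e-04 -2.700e-03 -3.033e+00] rows>= 24.459746501102725
to (425, 219.5, 100) total cm [-37.55  83.65   9.63] rows 23 each [-1.632  3.637  0.419]invalid input
invalid input
invalid input
invalid input
```

```bash
python3 -m inch '[{"tx":3.208,"ty":-2.296,"tz":-0.12,"ax":0,"ay":0,"az":0,"jaw":1}]' 20; python3 -m inch '[{"tx":3.2,"ty":-2.3,"tz":-0.1,"jaw":1}]'; python3 -m inch --help | head -20
```

```text
time: 0.18
position: [172.3, -631.9, 197.1]
eef_rot: [0.001, 0.994, 0.109, -0.003]
force: [-1.1, -0.7, 0.6]
gripper_width: 85.4invalid input
invalid input: not JSON, or not a number
```

All keys are required in every row, so I'll include them.

```bash
python3 -m inch '[{"tx":3.2,"ty":-2.3,"tz":-0.1,"ax":0,"ay":0,"az":0,"jaw":1},{"tx":3.2,"ty":-2.3,"tz":-0.1,"ax":0,"ay":0,"az":0,"jaw":1},{"tx":3.2,"ty":-2.3,"tz":-0.1,"ax":0,"ay":0,"az":0,"jaw":1},{"tx":3.2,"ty":-2.3,"tz":-0.1,"ax":0,"ay":0,"az":0,"jaw":1},{"tx":3.2,"ty":-2.3,"tz":-0.1,"ax":0,"ay":0,"az":0,"jaw":1},{"tx":3.2,"ty":-2.3,"tz":-0.1,"ax":0,"ay":0,"az":0,"jaw":1},{"tx":3.2,"ty":-2.3,"tz":-0.1,"ax":0,"ay":0,"az":0,"jaw":1},{"tx":3.2,"ty":-2.3,"tz":-0.1,"ax":0,"ay":0,"az":0,"jaw":1}]'
python3 -m inch '[{"tx":3.2,"ty":-2.3,"tz":0,"ax":0,"ay":0,"az":0,"jaw":1},{"tx":3.2,"ty":-2.3,"tz":0,"ax":0,"ay":0,"az":0,"jaw":1},{"tx":1.16,"ty":-3.5,"tz":0,"ax":0,"ay":0,"az":0,"jaw":1},{"tx":1.16,"ty":-3.5,"tz":0,"ax":0,"ay":0,"az":0,"jaw":1},{"tx":1.16,"ty":-3.5,"tz":0,"ax":0,"ay":0,"az":0,"jaw":1},{"tx":1.16,"ty":-3.5,"tz":0,"ax":0,"ay":0,"az":0,"jaw":1},{"tx":1.16,"ty":-3.5,"tz":0,"ax":0,"ay":0,"az":0,"jaw":1},{"tx":1.16,"ty":-3.5,"tz":0,"ax":0,"ay":0,"az":0,"jaw":1}]'
python3 -c "
from h import *
plan((470,0,210),(425,219.5,210),(425,219.5,100))"
```

```text
time: 0.85
position: [388.2, -387.9, 206.4]
eef_rot: [-0.0, 0.993, 0.115, -0.0]
force: [0.7, 0.2, -1.0]
gripper_width: 85.3
time: 1.52
position: [458.5, -108.2, 206.3]
eef_rot: [0.0, 0.993, 0.115, -0.0]
force: [0.8, 0.4, -0.6]
gripper_width: 85.1
t 1.52 pos [ 458.5 -108.2  206.3] heading 13.21 w 85.1 F [ 0.8  0.4 -0.6] q [ 0.49  0.15 -0.38  1.97  0.06  1.03 -1.26]
to (470, 0, 210) total cm [  3.59 -10.27  -0.37] rows 3 each [ 1.196 -3.424 -0.124]
to (425, 219.5, 210) total cm [  0.64 -22.4   -0.  ] rows 6 each [ 1.060e-01 -3.733e+00 -1.000e-03]
to (425, 219.5, 100) total cm [ 0. -0. 11.] rows 3 each [ 1.000e-03 -1.000e-03  3.667e+00]
```

```bash
python3 -m inch '[{"tx":1.2,"ty":-3.4,"tz":-0.1,"ax":0,"ay":0,"az":0,"jaw":1},{"tx":1.2,"ty":-3.4,"tz":-0.1,"ax":0,"ay":0,"az":0,"jaw":1},{"tx":1.2,"ty":-3.4,"tz":-0.1,"ax":0,"ay":0,"az":0,"jaw":1},{"tx":0.1,"ty":-3.73,"tz":0,"ax":0,"ay":0,"az":0,"jaw":1},{"tx":0.1,"ty":-3.73,"tz":0,"ax":0,"ay":0,"az":0,"jaw":1},{"tx":0.1,"ty":-3.73,"tz":0,"ax":0,"ay":0,"az":0,"jaw":1},{"tx":0.1,"ty":-3.73,"tz":0,"ax":0,"ay":0,"az":0,"jaw":1},{"tx":0.1,"ty":-3.73,"tz":0,"ax":0,"ay":0,"az":0,"jaw":1}]'
python3 -m inch '[{"tx":0.1,"ty":-3.73,"tz":0,"ax":0,"ay":0,"az":0,"jaw":1},{"tx":0,"ty":0,"tz":0,"ax":0,"ay":0,"az":-0.124,"jaw":1},{"tx":0,"ty":0,"tz":0,"ax":0,"ay":0,"az":-0.124,"jaw":1},{"tx":0,"ty":0,"tz":0,"ax":0,"ay":0,"az":-0.124,"jaw":1},{"tx":0,"ty":0,"tz":0,"ax":0,"ay":0,"az":-0.124,"jaw":1},{"tx":0,"ty":0,"tz":0,"ax":0,"ay":0,"az":-0.124,"jaw":1},{"tx":0,"ty":0,"tz":0,"ax":0,"ay":0,"az":-0.124,"jaw":1},{"tx":0,"ty":0,"tz":0,"ax":0,"ay":0,"az":-0.124,"jaw":1}]'
python3 -m inch '[{"tx":0,"ty":0,"tz":0,"ax":0,"ay":0,"az":-0.124,"jaw":1},{"tx":0,"ty":0,"tz":0,"ax":0,"ay":0,"az":-0.124,"jaw":1},{"tx":0,"ty":0,"tz":0,"ax":0,"ay":0,"az":-0.124,"jaw":1},{"tx":0,"ty":0,"tz":0,"ax":0,"ay":0,"az":-0.124,"jaw":1},{"tx":0,"ty":0,"tz":0,"ax":0,"ay":0,"az":-0.124,"jaw":1},{"tx":0,"ty":0,"tz":0,"ax":0,"ay":0,"az":-0.124,"jaw":1},{"tx":0,"ty":0,"tz":0,"ax":0,"ay":0,"az":-0.124,"jaw":1},{"tx":0,"ty":0,"tz":0,"ax":0,"ay":0,"az":-0.124,"jaw":1}]'
python3 -m inch '[{"tx":0,"ty":0,"tz":0,"ax":0,"ay":0,"az":-0.124,"jaw":1},{"tx":0,"ty":0,"tz":0,"ax":0,"ay":0,"az":-0.124,"jaw":1},{"tx":0,"ty":0,"tz":0,"ax":0,"ay":0,"az":-0.124,"jaw":1},{"tx":0,"ty":0,"tz":0,"ax":0,"ay":0,"az":-0.124,"jaw":1},{"tx":0,"ty":0,"tz":0,"ax":0,"ay":0,"az":-0.124,"jaw":1},{"tx":0,"ty":0,"tz":0,"ax":0,"ay":0,"az":-0.124,"jaw":1},{"tx":0,"ty":0,"tz":0,"ax":0,"ay":0,"az":-0.124,"jaw":1},{"tx":0,"ty":0,"tz":0,"ax":0,"ay":0,"az":-0.124,"jaw":1}]'
python3 -c "
from h import *
plan((425,219.8,60),(425,219.8,4),hd=187)"
```

```text
time: 2.18
position: [432.0, 181.7, 209.4]
eef_rot: [0.0, 0.993, 0.115, -0.0]
force: [1.0, -0.4, 0.3]
gripper_width: 85.3
time: 2.85
position: [425.1, 216.6, 209.2]
eef_rot: [0.0, 0.851, 0.525, -0.0]
force: [1.2, -0.0, 0.2]
gripper_width: 85.5
time: 3.52
position: [425.2, 216.5, 209.2]
eef_rot: [-0.0, 0.499, 0.867, -0.0]
force: [0.0, -0.1, -0.5]
gripper_width: 85.3
time: 4.18
position: [425.2, 216.5, 209.2]
eef_rot: [-0.0, 0.026, 1.0, -0.0]
force: [0.8, 0.2, -0.1]
gripper_width: 85.7
t 4.18 pos [425.2 216.5 209.2] heading 176.97 w 85.7 F [ 0.8  0.2 -0.1] q [ 0.4   0.32 -1.14  1.93  0.32  1.1   0.64]
turn [-0.0006 -0.0004 -0.175 ] rows>= 1.411438482845592
to (425, 219.8, 60) total cm [-0.02  0.33 14.92] rows 4 each [-0.006  0.083  3.731]
to (425, 219.8, 4) total cm [0.  0.  5.6] rows 2 each [0.  0.  2.8]
```

```bash
python3 -m inch '[{"tx":0,"ty":0,"tz":0,"ax":0,"ay":0,"az":-0.088,"jaw":1},{"tx":0,"ty":0,"tz":0,"ax":0,"ay":0,"az":-0.087,"jaw":1},{"tx":0,"ty":0.11,"tz":4.1,"ax":0,"ay":0,"az":0,"jaw":1},{"tx":0,"ty":0.11,"tz":4.1,"ax":0,"ay":0,"az":0,"jaw":1},{"tx":0,"ty":0.11,"tz":4,"ax":0,"ay":0,"az":0,"jaw":1},{"tx":0,"ty":0,"tz":3,"ax":0,"ay":0,"az":0,"jaw":1},{"tx":0,"ty":0,"tz":1,"ax":0,"ay":0,"az":0,"jaw":1},{"tx":0,"ty":0,"tz":0,"ax":0,"ay":0,"az":0,"jaw":1}]'
python3 - <<'E'
from h import *
plan((425,219.8,4),hd=187)
a,_=get_image("top"); b,_=get_image("side"); A=a[200:310,170:270]; B=b[240:350,200:320]
k=lambda x:cv2.resize(x[...,::-1],(390,400),interpolation=cv2.INTER_CUBIC)
cv2.imwrite("pics/pre.png",np.hstack([k(A),k(B)]))
E
```

```text
time: 4.85
position: [423.2, 219.1, 45.4]
eef_rot: [-0.003, -0.058, 0.998, -0.001]
force: [-0.9, 0.4, 0.4]
gripper_width: 85.2
t 4.85 pos [423.2 219.1  45.4] heading -173.3 w 85.2 F [-0.9  0.4  0.4] q [ 0.19  0.55 -0.97  2.09  0.62  0.82  0.53]
turn [-0.0015 -0.0051 -0.0052] rows>= 0.04203411772932714
to (425, 219.8, 4) total cm [-0.18  0.05  4.14] rows 2 each [-0.091  0.024  2.071]
```

View pics/pre.png

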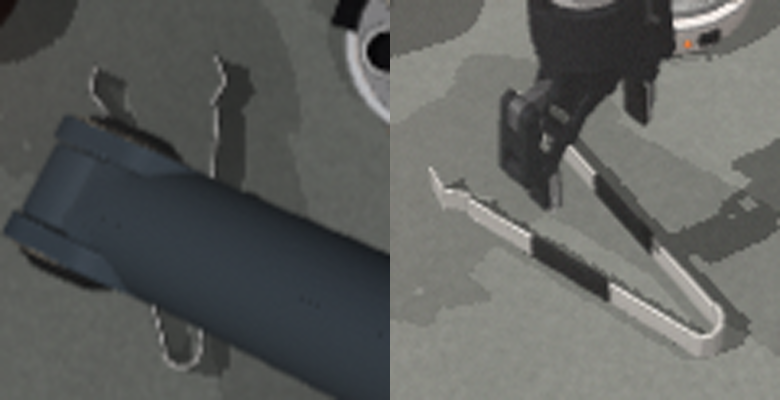

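```bash
python3 - <<'E'
from h import *
f,cx,cy,R,t=model("side")
for X in [(418,261,45),(418,261,58),(428,178,45),(428,178,58),(421.6,248.5,12),(428,191,12)]:
    c=R@np.array(X)+t; u,v=f*c[0]/c[2]+cx,f*c[1]/c[2]+cy; print(X,((u-200)*3.25+390).round(),((v-240)*3.636).round())
E
```

```text
(418, 261, 45) 557.0 247.0
(418, 261, 58) 556.0 235.0
(428, 178, 45) 635.0 169.0
(428, 178, 58) 635.0 156.0
(421.6, 248.5, 12) 569.0 264.0
(428, 191, 12) 623.0 211.0
```

The right crop shows the finger tips at about (545,205) and (640,122). Both are higher in the picture than my projection puts them, so I'll check them against depth.

```bash
python3 - <<'E'
from h import *
im,W=cloud("side"); plan((425,219.8,4),hd=187)
for a in [(545,200),(540,180),(520,150),(640,118),(640,100),(570,268),(630,215)]:
    u,v=(a[0]-390)/3.25+200,a[1]/3.636+240; print(a,W[int(v),int(u)].round(1),im[int(v),int(u)])
P=W[275:305,225:285].reshape(-1,3); D=im[275:305,225:285].reshape(-1,3)
E
```

```text
t 5.0 pos [426.2 221.2  49.2] heading -173.34 w 85.3 F [ 0.9  0.4 -0.4] q [ 0.2   0.54 -0.97  2.09  0.62  0.82  0.53]
turn [ 0.0012  0.003  -0.006 ] rows>= 0.04802162178753541
to (425, 219.8, 4) total cm [ 0.14 -0.12  4.52] rows 2 each [ 0.07  -0.061  2.261]
(545, 200) [413.5 272.2 106.1] [45 45 45]
(540, 180) [411.8 274.5 129.9] [46 48 47]
(520, 150) [407.8 289.9 171.7] [53 52 54]
(640, 118) [426.2 177.   97.9] [48 48 45]
(640, 100) [424.9 177.9 116.9] [46 44 45]
(570, 268) [419.2 250.7  15.3] [51 50 49]
(630, 215) [419.5 193.9  18.4] [43 43 41]
```

```bash
python3 - <<'E'
from h import *
im,W=cloud("side"); plan()
cv2.imwrite("pics/side2.png",cv2.resize(im[225:345,190:330,::-1],(700,600),interpolation=cv2.INTER_CUBIC))
for y0,y1 in((240,300),(150,215)):
    m=(abs(W[...,0]-423)<35)&(W[...,1]>y0)&(W[...,1]<y1)&(W[...,2]>30)&(W[...,2]<200); P=W[m]
    for lo in range(30,170,10):
        q=P[(P[:,2]>=lo)&(P[:,2]<lo+10)]
        if len(q): print(lo,len(q),q.mean(0).round(),q.min(0).round(),q.max(0).round())
E
```

```text
t 5.05 pos [426.5 221.1  49.4] heading -173.36 w 85.3 F [-0.5  0.5  0.3] q [ 0.2   0.54 -0.97  2.09  0.62  0.82  0.53]
90 2 [412. 270.  98.] [411. 269.  97.] [414. 270.  99.]
100 22 [414. 271. 106.] [409. 263. 102.] [425. 278. 110.]
110 28 [414. 271. 115.] [408. 263. 110.] [424. 277. 120.]
120 24 [412. 270. 125.] [408. 262. 120.] [419. 278. 130.]
130 9 [411. 271. 134.] [408. 264. 131.] [414. 277. 139.]
140 66 [412. 276. 146.] [405. 255. 140.] [429. 296. 150.]
150 97 [416. 276. 155.] [405. 247. 150.] [433. 296. 160.]
160 83 [413. 268. 164.] [404. 241. 160.] [434. 294. 170.]
90 10 [431. 178.  98.] [421. 177.  95.] [442. 180. 100.]
100 24 [429. 177. 105.] [419. 165. 100.] [442. 181. 109.]
110 35 [428. 176. 115.] [419. 163. 110.] [441. 180. 120.]
120 25 [428. 177. 126.] [419. 163. 121.] [441. 180. 129.]
130 19 [425. 175. 134.] [419. 160. 130.] [437. 180. 139.]
140 47 [427. 164. 147.] [418. 151. 140.] [439. 179. 150.]
150 41 [426. 167. 154.] [411. 151. 150.] [441. 213. 159.]
160 55 [418. 182. 165.] [411. 152. 160.] [435. 215. 170.]
```

View pics/side2.png

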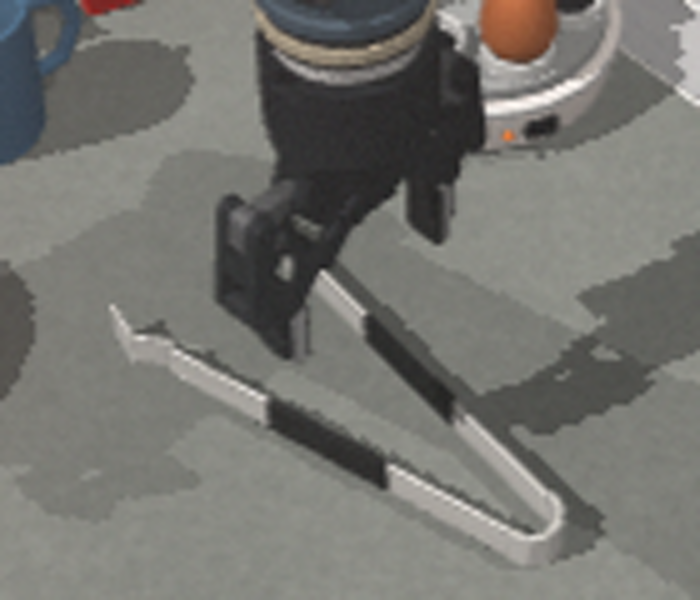

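The picture shows tips at (290,355) and (440,240), well above the sleeves. Depth puts them at z≈96, while the reported TCP of 49 plus the 13 mm set-back gives only 62. The cameras agree with known heights (tongs 22, egg tops 110), so I trust them over the reported z. I'll descend in checked stages.

```bash
cat >> h.py <<'E'
def tips(cx=None,zlo=26):
    p=robot.get_state()["position"]; im,W=cloud("side")
    for y0,y1 in((p[1]+15,p[1]+75),(p[1]-75,p[1]-15)):
        m=(abs(W[...,0]-p[0])<35)&(W[...,1]>y0)&(W[...,1]<y1)&(W[...,2]>zlo)&(W[...,2]<250)&(im.max(-1)<75); P=W[m]
        q=P[P[:,2]<np.sort(P[:,2])[:5].mean()+20]; print("tip z",np.sort(P[:,2])[:6].round(),"x",q[:,0].min().round(),q[:,0].max().round(),"y",q[:,1].min().round(),q[:,1].max().round())
    return im,W
E
python3 -m inch '[{"tx":0.1,"ty":-0.1,"tz":1.5,"ax":0,"ay":0,"az":0,"jaw":1},{"tx":0,"ty":0,"tz":1.5,"ax":0,"ay":0,"az":0,"jaw":1},{"tx":0,"ty":0,"tz":0,"ax":0,"ay":0,"az":0,"jaw":1},{"tx":0,"ty":0,"tz":0,"ax":0,"ay":0,"az":0,"jaw":1}]'
python3 -c "
from h import *
tips(); plan((425,219.8,4),hd=187)"
```

```text
time: 5.38
position: [424.8, 219.2, 18.6]
eef_rot: [0.001, -0.058, 0.998, 0.0]
force: [0.8, 0.2, 0.1]
gripper_width: 85.5
tip z [75. 75. 77. 77. 77. 77.] x 411.0 423.0 y 266.0 277.0
tip z [66. 66. 67. 67. 70. 70.] x 417.0 438.0 y 163.0 179.0
t 5.43 pos [425.1 219.6  18.9] heading -173.35 w 84.9 F [ 0.  -0.4 -0.4] q [ 0.16  0.58 -0.92  2.11  0.68  0.77  0.48]
turn [ 0.0007  0.0023 -0.0062] rows>= 0.04969157844503132
to (425, 219.8, 4) total cm [0.   0.02 1.49] rows 1 each [0.005 0.025 1.489]
```

```bash
python3 -m inch '[{"tx":0,"ty":0,"tz":1.5,"ax":0,"ay":0,"az":0,"jaw":1},{"tx":0,"ty":0,"tz":1.5,"ax":0,"ay":0,"az":0,"jaw":1},{"tx":0,"ty":0,"tz":1,"ax":0,"ay":0,"az":0,"jaw":1},{"tx":0,"ty":0,"tz":0,"ax":0,"ay":0,"az":0,"jaw":1},{"tx":0,"ty":0,"tz":0,"ax":0,"ay":0,"az":0,"jaw":1}]'
python3 -c "
from h import *
im,W=tips(); plan((425,219.8,4),hd=187)
cv2.imwrite('pics/side3.png',cv2.resize(im[235:345,200:320,::-1],(600,550),interpolation=cv2.INTER_CUBIC))"
```

```text
time: 5.85
position: [424.4, 219.3, -22.0]
eef_rot: [0.0, -0.058, 0.998, 0.0]
force: [-0.2, -0.1, 0.1]
gripper_width: 85.4
tip z [31. 32. 34. 34. 35. 36.] x 407.0 424.0 y 260.0 275.0
tip z [26. 27. 29. 29. 29. 30.] x 417.0 439.0 y 162.0 178.0
t 5.9 pos [424.6 219.5 -21.7] heading -173.34 w 85.7 F [ 0.7 -0.5  0.3] q [ 0.1   0.64 -0.85  2.13  0.77  0.7   0.41]
turn [ 0.0006  0.0011 -0.0059] rows>= 0.04729478979554829
to (425, 219.8, 4) total cm [-0.04  0.02 -2.57] rows 1 each [-0.041  0.024 -2.574]
```

View pics/side3.png

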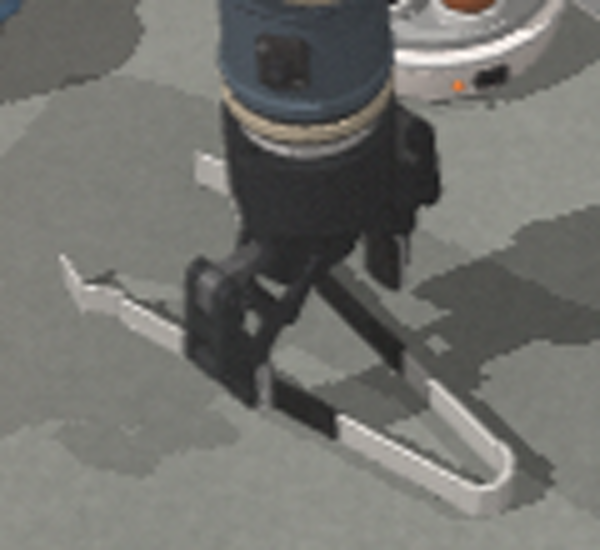

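The image shows the fingers astride the sleeves with both tips just above them and no contact. The reported z of −22 confirms a reading bias of about −36 mm. I'll lower 1.4 cm and close.

```bash
python3 -m inch '[{"tx":0,"ty":0,"tz":0.7,"ax":0,"ay":0,"az":0,"jaw":1},{"tx":0,"ty":0,"tz":0.7,"ax":0,"ay":0,"az":0,"jaw":0.9},{"tx":0,"ty":0,"tz":0,"ax":0,"ay":0,"az":0,"jaw":0.8},{"tx":0,"ty":0,"tz":0,"ax":0,"ay":0,"az":0,"jaw":0.7},{"tx":0,"ty":0,"tz":0,"ax":0,"ay":0,"az":0,"jaw":0.65},{"tx":0,"ty":0,"tz":0,"ax":0,"ay":0,"az":0,"jaw":0.6},{"tx":0,"ty":0,"tz":0,"ax":0,"ay":0,"az":0,"jaw":0.58},{"tx":0,"ty":0,"tz":0,"ax":0,"ay":0,"az":0,"jaw":0.58}]' 20
python3 -m inch '[{"tx":0,"ty":0,"tz":0,"ax":0,"ay":0,"az":0,"jaw":0.58},{"tx":0,"ty":0,"tz":0,"ax":0,"ay":0,"az":0,"jaw":0.58},{"tx":0,"ty":0,"tz":0,"ax":0,"ay":0,"az":0,"jaw":0.58},{"tx":0,"ty":0,"tz":0,"ax":0,"ay":0,"az":0,"jaw":0.58}]'
python3 -c "
from h import *
tips(); plan((425,219.8,4),hd=187)"
```

```text
time: 6.57
position: [424.5, 219.6, -35.7]
eef_rot: [0.001, -0.058, 0.998, 0.0]
force: [-1.3, -0.5, 6.2]
gripper_width: 49.7
time: 6.9
position: [424.5, 219.6, -35.7]
eef_rot: [0.001, -0.058, 0.998, 0.0]
force: [-1.3, -0.4, 5.9]
gripper_width: 49.7
tip z [27. 27. 28. 29. 29. 31.] x 407.0 429.0 y 244.0 270.0
tip z [27. 27. 27. 27. 28. 28.] x 416.0 437.0 y 174.0 196.0
t 6.95 pos [424.5 219.6 -35.7] heading -173.32 w 49.7 F [-1.4 -0.6  6.4] q [ 0.07  0.66 -0.82  2.14  0.8   0.68  0.38]
turn [ 0.0004  0.0014 -0.0055] rows>= 0.044471319645054276
to (425, 219.8, 4) total cm [-0.05  0.01 -3.97] rows 1 each [-0.052  0.015 -3.97 ]
```

```bash
python3 -m inch '[{"tx":0,"ty":0,"tz":-0.3,"ax":0,"ay":0,"az":0,"jaw":0.58},{"tx":0,"ty":0,"tz":-0.7,"ax":0,"ay":0,"az":0,"jaw":0.58},{"tx":0,"ty":0,"tz":-1.5,"ax":0,"ay":0,"az":0,"jaw":0.58},{"tx":0,"ty":0,"tz":-2,"ax":0,"ay":0,"az":0,"jaw":0.58},{"tx":0,"ty":0,"tz":-2,"ax":0,"ay":0,"az":0,"jaw":0.58},{"tx":0,"ty":0,"tz":-2,"ax":0,"ay":0,"az":0,"jaw":0.58},{"tx":0,"ty":0,"tz":-1.5,"ax":0,"ay":0,"az":0,"jaw":0.58},{"tx":0,"ty":0,"tz":0,"ax":0,"ay":0,"az":0,"jaw":0.58}]'
python3 -m inch '[{"tx":0,"ty":0,"tz":-1.5,"ax":0,"ay":0,"az":0,"jaw":0.58},{"tx":0,"ty":0,"tz":-1.5,"ax":0,"ay":0,"az":0,"jaw":0.58},{"tx":0,"ty":0,"tz":0,"ax":0,"ay":0,"az":0,"jaw":0.58},{"tx":0,"ty":0,"tz":0,"ax":0,"ay":0,"az":0,"jaw":0.58}]'
python3 - <<'E'
from h import *
plan((425,219.8,100),hd=130)
im,W=cloud("side"); cv2.imwrite("pics/lift.png",cv2.resize(im[190:330,180:340,::-1],(640,560),interpolation=cv2.INTER_CUBIC)); np.savez("lift.npz",im=im,W=W)
it,T=cloud("top"); m=(T[...,2]>70)&(T[...,2]<160)&(T[...,0]>500)&(T[...,0]<580)&(T[...,1]>160)&(T[...,1]<300)
print(T[m].round(0)[::3])
E
```

```text
time: 7.62
position: [425.8, 220.1, 66.2]
eef_rot: [0.003, -0.058, 0.998, 0.001]
force: [0.0, -0.0, -0.4]
gripper_width: 49.5
time: 7.95
position: [424.2, 218.6, 93.1]
eef_rot: [0.0, -0.058, 0.998, -0.0]
force: [-0.7, 0.4, -1.3]
gripper_width: 49.3
t 7.95 pos [424.2 218.6  93.1] heading -173.37 w 49.3 F [-0.7  0.4 -1.3] q [ 0.26  0.48 -1.04  2.06  0.54  0.9   0.61]
turn [-1.000e-04  6.000e-04  9.884e-01] rows>= 7.97095830360567
to (425, 219.8, 100) total cm [ 0.04  0.13 -0.69] rows 1 each [ 0.041  0.133 -0.686]
[[561. 202. 153.]
 [554. 264. 153.]
 [551. 263. 159.]
 [555. 198. 139.]
 [551. 264. 134.]
 [546. 267. 151.]
 [543. 266. 154.]
 [546. 194. 145.]
 [542. 266. 137.]
 [537. 266. 155.]
 [540. 193. 149.]
 [536. 195. 159.]
 [532. 266. 152.]
 [530. 266. 151.]
 [532. 196. 144.]
 [529. 201. 151.]
 [524. 260. 154.]
 [521. 260. 153.]
 [519. 257. 154.]
 [522. 197. 137.]
 [519. 196. 141.]
 [515. 198. 148.]
 [511. 258. 146.]
 [507. 259. 157.]
 [510. 196. 143.]
 [507. 197. 153.]
 [506. 196. 137.]
 [500. 196. 136.]]
```

View pics/lift.png

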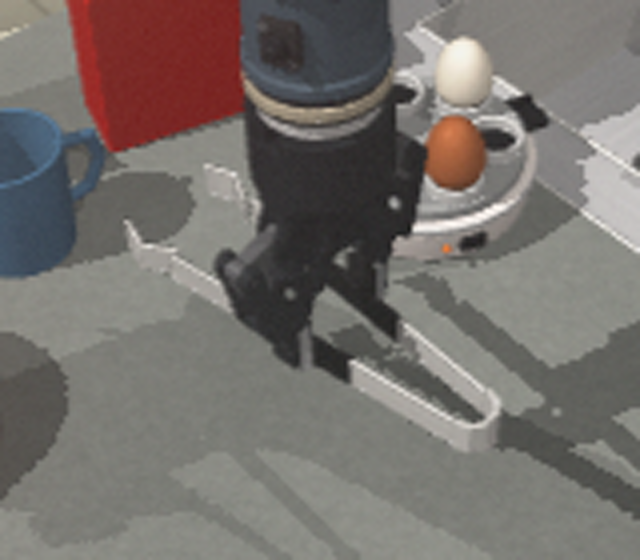

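The image shows the tongs held level and clear of the worktop. The jaw centres come out about 119 mm ahead of the TCP, at z≈141, which matches the lift of 129 plus 12. Next I'll refine the egg and spout positions and plan the turn.

```bash
python3 - <<'E'
from h import *
for n in("top","side"):
    d=np.load(n+"0.npz"); im,W=d["im"].astype(float),d["W"]
    m=(im[...,0]>1.6*im[...,2])&(im[...,0]>45)&(np.hypot(W[...,0]-528,W[...,1]-25)<30)&(W[...,2]>76)&(W[...,2]<112)
    P=W[m]; x,y,z=P.T; A=np.c_[2*x,2*y,np.ones_like(x),z,z*z]
    c=np.linalg.lstsq(A,x*x+y*y,rcond=None)[0]; print(n,"brown",len(P),c[:2].round(1))
    res=[]
    from scipy.optimize import least_squares
    r=least_squares(lambda q:np.hypot(x-q[0],y-q[1])-22*np.sqrt(np.clip(1-((z-73)/36)**2,0.01,1)),[528,25],loss="soft_l1"); print("  model",r.x.round(1),np.abs(r.fun).mean().round(2))
    m=(np.hypot(W[...,0]-577,W[...,1]+265)<25)&(W[...,2]>205)&(W[...,2]<258); P=W[m]; print(n,"mouth",len(P),P.min(0).round(1),P.max(0).round(1)); 
    if len(P)>8:
        r=least_squares(lambda q:np.hypot(P[:,0]-q[0],P[:,1]-q[1])-11.5,[577,-265],loss="soft_l1"); print("  fit",r.x.round(1),np.abs(r.fun).mean().round(2))
d=np.load("top0.npz"); W=d["W"]
for u,v in((363,283),(440,309)): print("handle",W[int(v/1.4),int(u/1.4)].round())
plan(hd=130)
E
python3 -m inch '[{"tx":0,"ty":0,"tz":0,"ax":0,"ay":0,"az":0.06,"jaw":0.58},{"tx":0,"ty":0,"tz":0,"ax":0,"ay":0,"az":0.1,"jaw":0.58},{"tx":0,"ty":0,"tz":0,"ax":0,"ay":0,"az":0.12,"jaw":0.58},{"tx":0,"ty":0,"tz":0,"ax":0,"ay":0,"az":0.12,"jaw":0.58},{"tx":0,"ty":0,"tz":0,"ax":0,"ay":0,"az":0.12,"jaw":0.58},{"tx":0,"ty":0,"tz":0,"ax":0,"ay":0,"az":0.12,"jaw":0.58},{"tx":0,"ty":0,"tz":0,"ax":0,"ay":0,"az":0.12,"jaw":0.58},{"tx":0,"ty":0,"tz":0,"ax":0,"ay":0,"az":0.12,"jaw":0.58}]'
python3 -m inch '[{"tx":0,"ty":0,"tz":0,"ax":0,"ay":0,"az":0.07,"jaw":0.58},{"tx":0,"ty":0,"tz":0,"ax":0,"ay":0,"az":0.04,"jaw":0.58},{"tx":0,"ty":0,"tz":0,"ax":0,"ay":0,"az":0,"jaw":0.58},{"tx":0,"ty":0,"tz":0,"ax":0,"ay":0,"az":0,"jaw":0.58}]'
python3 -c "
from h import *
plan((453,116,93),(453,116,28),hd=130)"
```

```text
top brown 162 [528.6  25.3]
  model [528.9  25. ] 1.76
top mouth 15 [ 568.  -268.6  243.6] [ 593.2 -255.3  257.9]
  fit [ 580.2 -266.9] 1.02
side brown 180 [526.8  26.9]
  model [529.  25.] 1.61
side mouth 47 [ 566.7 -270.5  240.5] [ 592.  -253.3  257.3]
  fit [ 579.4 -266.5] 1.16
handle [602.  91.  53.]
handle [553. -71.  48.]
t 8.05 pos [423.5 218.2  92.3] heading -173.35 w 49.5 F [-0.2  0.2 -1.3] q [ 0.26  0.48 -1.04  2.06  0.54  0.9   0.61]
turn [-0.0017 -0.0011  0.9887] rows>= 7.9736634464500575
time: 8.72
position: [423.4, 218.5, 92.3]
eef_rot: [-0.001, 0.375, 0.927, -0.001]
force: [-0.2, -0.4, -1.3]
gripper_width: 49.7
time: 9.05
position: [423.5, 218.7, 92.6]
eef_rot: [-0.0, 0.422, 0.906, -0.001]
force: [0.6, -0.1, -1.1]
gripper_width: 49.6
t 9.05 pos [423.5 218.7  92.6] heading 130.02 w 49.6 F [ 0.6 -0.1 -1.1] q [ 0.09  0.39 -0.8   2.06  0.38  0.84 -0.23]
turn [-0.0017 -0.0003  0.0004] rows>= 0.013664655551154758
to (453, 116, 93) total cm [-9.76 -4.34 -0.04] rows 3 each [-3.254 -1.447 -0.013]
to (453, 116, 28) total cm [0.  0.  6.5] rows 2 each [0.   0.   3.25]
```

```bash
python3 -m inch '[{"tx":-1,"ty":-0.4,"tz":0,"ax":0,"ay":0,"az":0,"jaw":0.58},{"tx":-2,"ty":-0.9,"tz":0,"ax":0,"ay":0,"az":0,"jaw":0.58},{"tx":-2.8,"ty":-1.24,"tz":0,"ax":0,"ay":0,"az":0,"jaw":0.58},{"tx":-2.5,"ty":-1.1,"tz":0,"ax":0,"ay":0,"az":0,"jaw":0.58},{"tx":-1,"ty":-0.5,"tz":0,"ax":0,"ay":0,"az":0,"jaw":0.58},{"tx":-0.46,"ty":-0.2,"tz":0,"ax":0,"ay":0,"az":0,"jaw":0.58},{"tx":0,"ty":0,"tz":0,"ax":0,"ay":0,"az":0,"jaw":0.58},{"tx":0,"ty":0,"tz":0,"ax":0,"ay":0,"az":0,"jaw":0.58}]'
python3 - <<'E'
from h import *
plan((453,116,93),hd=130)
im,W=cloud("top"); np.savez("over.npz",im=im,W=W)
h=np.radians(-50); D=np.array([np.cos(h),np.sin(h)]); L=np.array([-D[1],D[0]])
m=(W[...,2]>122)&(W[...,2]<175)&(np.hypot(W[...,0]-529,W[...,1]-25)<60); Q=W[m]; r=Q[:,:2]-[529,25]; a,l=r@D,r@L
o=np.argsort(a); print(np.c_[a,l,Q[:,2]][o].round(0).tolist())
cv2.imwrite("pics/over.png",cv2.resize(im[170:270,220:320,::-1],(500,500),interpolation=cv2.INTER_CUBIC))
E
```

```text
time: 9.72
position: [453.4, 116.6, 93.5]
eef_rot: [-0.0, 0.423, 0.906, 0.0]
force: [0.2, -0.4, -2.2]
gripper_width: 49.4
t 9.72 pos [453.4 116.6  93.5] heading 129.95 w 49.4 F [ 0.2 -0.4 -2.2] q [ 0.31  0.37 -0.79  2.08  0.36  0.82  0.01]
turn [ 0.0003 -0.0004 -0.0008] rows>= 0.0063681517196826675
to (453, 116, 93) total cm [-0.02 -0.07  0.05] rows 1 each [-0.019 -0.069  0.047]
[[-52.0, 29.0, 150.0], [-51.0, -27.0, 150.0], [-50.0, 31.0, 152.0], [-49.0, -28.0, 151.0], [-49.0, 29.0, 136.0], [-48.0, 30.0, 150.0], [-47.0, 31.0, 156.0], [-46.0, -29.0, 137.0], [-45.0, 29.0, 141.0], [-45.0, -28.0, 147.0], [-45.0, 29.0, 162.0], [-43.0, -30.0, 149.0], [-43.0, 33.0, 150.0], [-42.0, -28.0, 153.0], [-42.0, 30.0, 140.0], [-41.0, 31.0, 153.0], [-40.0, -29.0, 156.0], [-39.0, 33.0, 154.0], [-38.0, 30.0, 139.0], [-37.0, -30.0, 142.0], [-37.0, 31.0, 152.0], [-36.0, -29.0, 154.0], [-34.0, 31.0, 140.0], [-34.0, -31.0, 155.0], [-33.0, 31.0, 154.0], [-32.0, -28.0, 150.0], [-30.0, 31.0, 143.0], [-30.0, -30.0, 151.0], [-29.0, 32.0, 157.0], [-27.0, -31.0, 142.0], [-26.0, 31.0, 145.0], [-26.0, -30.0, 154.0],
[... 423 characters left out ...]
.0], [-8.0, 36.0, 154.0], [-8.0, -33.0, 153.0], [-7.0, -35.0, 160.0], [-7.0, 39.0, 152.0], [-6.0, -36.0, 133.0], [-5.0, 37.0, 133.0], [-4.0, -37.0, 156.0], [-4.0, 37.0, 150.0], [-3.0, 39.0, 152.0], [-2.0, -35.0, 150.0], [-1.0, 36.0, 140.0], [-0.0, -36.0, 155.0], [-0.0, 37.0, 151.0], [1.0, -34.0, 153.0], [2.0, 36.0, 148.0], [3.0, 38.0, 155.0], [4.0, -36.0, 145.0], [5.0, 35.0, 159.0], [5.0, 35.0, 139.0], [5.0, -34.0, 155.0], [7.0, -32.0, 154.0], [7.0, 34.0, 135.0], [8.0, 34.0, 153.0], [9.0, -34.0, 157.0], [10.0, 33.0, 146.0], [11.0, -31.0, 155.0], [11.0, 35.0, 152.0], [12.0, 31.0, 149.0], [13.0, 33.0, 154.0], [14.0, -31.0, 159.0], [14.0, -32.0, 138.0], [15.0, 31.0, 156.0], [15.0, 31.0, 137.0]]
```

View pics/over.png

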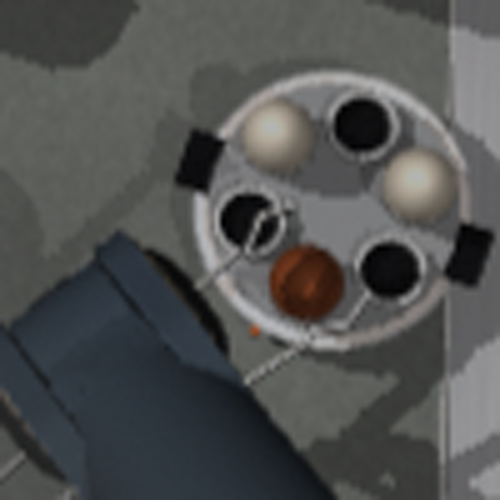

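The image shows the jaws straddling the egg. Depth puts the V apex 3 mm short and 1 mm to the left, with the jaw tops level at z≈153. I'll correct this and descend 65 mm.

```bash
python3 -m inch '[{"tx":-0.3,"ty":-0.12,"tz":0,"ax":0,"ay":0,"az":0,"jaw":0.58},{"tx":0,"ty":0,"tz":0.8,"ax":0,"ay":0,"az":0,"jaw":0.58},{"tx":0,"ty":0,"tz":1.2,"ax":0,"ay":0,"az":0,"jaw":0.58},{"tx":0,"ty":0,"tz":1.2,"ax":0,"ay":0,"az":0,"jaw":0.58},{"tx":0,"ty":0,"tz":1.2,"ax":0,"ay":0,"az":0,"jaw":0.58},{"tx":0,"ty":0,"tz":1,"ax":0,"ay":0,"az":0,"jaw":0.58},{"tx":0,"ty":0,"tz":0.6,"ax":0,"ay":0,"az":0,"jaw":0.58},{"tx":0,"ty":0,"tz":0.5,"ax":0,"ay":0,"az":0,"jaw":0.58}]'
python3 -m inch '[{"tx":0,"ty":0,"tz":0,"ax":0,"ay":0,"az":0,"jaw":0.58},{"tx":0,"ty":0,"tz":0,"ax":0,"ay":0,"az":0,"jaw":0.58}]'
python3 - <<'E'
from h import *
plan(hd=130)
im,W=cloud("side"); cv2.imwrite("pics/down.png",cv2.resize(im[170:270,230:330,::-1],(600,600),interpolation=cv2.INTER_CUBIC))
im,W=cloud("top")
h=np.radians(-50); D=np.array([np.cos(h),np.sin(h)]); L=np.array([-D[1],D[0]])
r=W[...,:2]-[529,25]; a,l,z=r@D,r@L,W[...,2]
for s in(1,-1):
    m=(z>75)&(z<97)&(l*s>25)&(l*s<42)&(abs(a)<40); q=np.c_[a,l,z][m]; print(len(q),q.mean(0).round(1),np.percentile(q[:,2],[10,50,90]).round(1), q[abs(q[:,1])>35].mean(0).round(1), q[:,0].max().round(1))
E
```

```text
time: 10.43
position: [453.9, 113.3, 27.2]
eef_rot: [-0.001, 0.423, 0.906, -0.0]
force: [0.7, 0.4, -0.3]
gripper_width: 49.8
time: 10.6
position: [454.6, 113.4, 28.4]
eef_rot: [-0.0, 0.423, 0.906, 0.0]
force: [0.2, -0.1, -0.5]
gripper_width: 49.6
t 10.6 pos [454.6 113.4  28.4] heading 129.95 w 49.6 F [ 0.2 -0.1 -0.5] q [ 0.24  0.47 -0.7   2.13  0.48  0.69 -0.09]
turn [-0.     -0.0001 -0.0008] rows>= 0.006456938194723981Traceback (most recent call last):
  File "<stdin>", line 8, in <module>
IndexError: boolean index did not match indexed array along axis 1; size of axis is 1680 but size of corresponding boolean axis is 560
```

View pics/down.png

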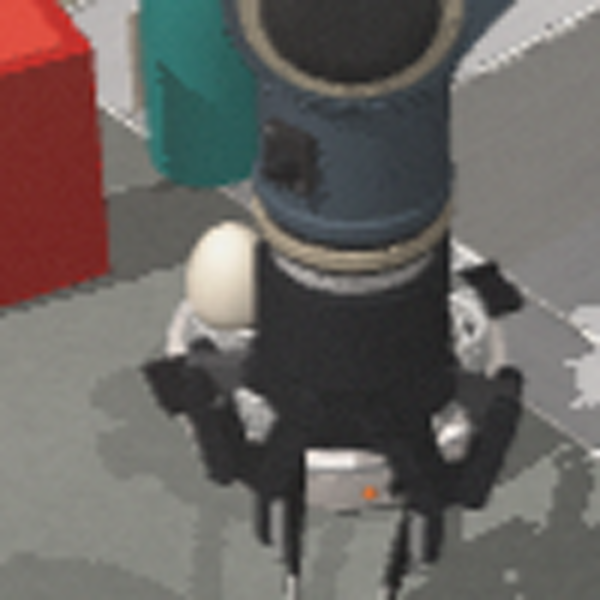

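The side view is blocked by the gripper, but the white egg is undisturbed and no contact force shows. Closing gradually.

```bash
python3 -m inch '[{"tx":0,"ty":0,"tz":0,"ax":0,"ay":0,"az":0,"jaw":0.56},{"tx":0,"ty":0,"tz":0,"ax":0,"ay":0,"az":0,"jaw":0.54},{"tx":0,"ty":0,"tz":0,"ax":0,"ay":0,"az":0,"jaw":0.52},{"tx":0,"ty":0,"tz":0,"ax":0,"ay":0,"az":0,"jaw":0.5},{"tx":0,"ty":0,"tz":0,"ax":0,"ay":0,"az":0,"jaw":0.49},{"tx":0,"ty":0,"tz":0,"ax":0,"ay":0,"az":0,"jaw":0.48},{"tx":0,"ty":0,"tz":0,"ax":0,"ay":0,"az":0,"jaw":0.47},{"tx":0,"ty":0,"tz":0,"ax":0,"ay":0,"az":0,"jaw":0.46}]' 22
python3 -m inch '[{"tx":0,"ty":0,"tz":0,"ax":0,"ay":0,"az":0,"jaw":0.45},{"tx":0,"ty":0,"tz":0,"ax":0,"ay":0,"az":0,"jaw":0.44},{"tx":0,"ty":0,"tz":0,"ax":0,"ay":0,"az":0,"jaw":0.43},{"tx":0,"ty":0,"tz":0,"ax":0,"ay":0,"az":0,"jaw":0.42},{"tx":0,"ty":0,"tz":0,"ax":0,"ay":0,"az":0,"jaw":0.41},{"tx":0,"ty":0,"tz":0,"ax":0,"ay":0,"az":0,"jaw":0.4}]'
python3 - <<'E'
from h import *
plan(hd=130)
im,W=cloud("top")
h=np.radians(-50); D=np.array([np.cos(h),np.sin(h)]); L=np.array([-D[1],D[0]])
r=W[...,:2]-[529,25]; a,l,z=r@D,r@L,W[...,2]
B=(im[...,0]>1.6*im[...,2])&(im[...,0]>45)&(np.hypot(a,l)<40); print("egg",np.c_[a[B],l[B],z[B]][z[B]>103].mean(0).round(1),z[B].max())
for s in(1,-1):
    m=(z>75)&(z<97)&(l*s>17)&(l*s<42)&(abs(a)<40)&~B; q=np.stack([a,l,z],-1)[m]; print(len(q),q.mean(0).round(1),np.percentile(q[:,2],[10,50,90]).round(1), q[:,0].max().round(1))
cv2.imwrite("pics/closed.png",cv2.resize(im[170:270,220:320,::-1],(500,500),interpolation=cv2.INTER_CUBIC))
E
```

```text
time: 11.37
position: [454.5, 113.2, 28.5]
eef_rot: [0.0, 0.423, 0.906, -0.0]
force: [0.6, -0.9, -1.8]
gripper_width: 39.4
time: 11.87
position: [454.7, 113.3, 28.6]
eef_rot: [0.0, 0.423, 0.906, 0.0]
force: [0.3, 0.8, -0.9]
gripper_width: 37.6
t 11.87 pos [454.7 113.3  28.6] heading 129.95 w 37.6 F [ 0.3  0.8 -0.9] q [ 0.24  0.47 -0.7   2.14  0.48  0.69 -0.09]
turn [ 0.0003  0.0002 -0.0009] rows>= 0.007615388587946185
egg [-1.000e-01 -4.000e-01  1.067e+02] 117.68089318919486
30 [-7.7 22.  85.7] [81.8 85.9 90.9] 18.0
35 [ -9.6 -21.5  84.5] [77.8 85.3 88.1] 20.3
```

View pics/closed.png

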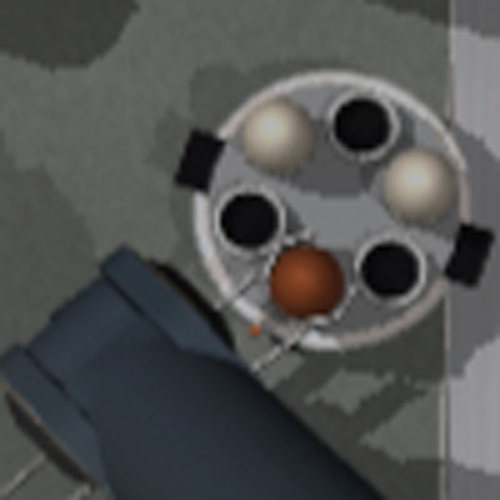

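The jaws are seated around the egg at (305,283). The width stopped at 37.6 mm on the egg with the command at 34, and the white eggs haven't moved. Lifting 70 mm gently.

```bash
python3 -m inch '[{"tx":0,"ty":0,"tz":-0.2,"ax":0,"ay":0,"az":0,"jaw":0.4},{"tx":0,"ty":0,"tz":-0.4,"ax":0,"ay":0,"az":0,"jaw":0.4},{"tx":0,"ty":0,"tz":-0.8,"ax":0,"ay":0,"az":0,"jaw":0.4},{"tx":0,"ty":0,"tz":-1.1,"ax":0,"ay":0,"az":0,"jaw":0.4},{"tx":0,"ty":0,"tz":-1.3,"ax":0,"ay":0,"az":0,"jaw":0.4},{"tx":0,"ty":0,"tz":-1.3,"ax":0,"ay":0,"az":0,"jaw":0.4},{"tx":0,"ty":0,"tz":-1.1,"ax":0,"ay":0,"az":0,"jaw":0.4},{"tx":0,"ty":0,"tz":-0.8,"ax":0,"ay":0,"az":0,"jaw":0.4}]'
python3 -m inch '[{"tx":0,"ty":0,"tz":0,"ax":0,"ay":0,"az":0,"jaw":0.4},{"tx":0,"ty":0,"tz":0,"ax":0,"ay":0,"az":0,"jaw":0.4},{"tx":0,"ty":0,"tz":0,"ax":0,"ay":0,"az":0,"jaw":0.4},{"tx":0,"ty":0,"tz":0,"ax":0,"ay":0,"az":0,"jaw":0.4}]'
cat >> h.py <<'E'
def egg(n="top"):
    im,W=cloud(n); f=im.astype(float); p=robot.get_state()["position"]
    B=(f[...,0]>1.6*f[...,2])&(f[...,0]>45)&(f[...,1]<.75*f[...,0])&(W[...,2]>60)&(np.hypot(W[...,0]-p[0],W[...,1]-p[1])<200)&(np.hypot(W[...,0]-p[0],W[...,1]-p[1])>75)
    k,lab,st,ce=cv2.connectedComponentsWithStats(B.astype(np.uint8)); 
    for i in range(1,k):
        if st[i,4]>40:
            Q=W[lab==i]; zt=np.percentile(Q[:,2],95); print(n,"egg blob",st[i],"top z",zt.round(1),"cap",Q[Q[:,2]>zt-8].mean(0).round(1),"all",Q.mean(0).round(1),Q.min(0).round(),Q.max(0).round())
    return im,W
E
python3 -c "
from h import *
egg(); egg('side'); plan((453,116,98),hd=130)"
```

```text
time: 12.58
position: [455.0, 113.4, 100.3]
eef_rot: [0.001, 0.423, 0.906, 0.0]
force: [0.0, 0.1, -1.1]
gripper_width: 37.4
time: 12.92
position: [453.9, 112.9, 97.9]
eef_rot: [-0.001, 0.423, 0.906, -0.0]
force: [-0.2, 0.0, -1.7]
gripper_width: 37.7
top egg blob [274 217  16  15 185] top z 177.0 cap [527.5  24.3 173.6] all [526.5  26.  166.3] [508.   5. 138.] [547.  46. 181.]
t 13.02 pos [454.  113.1  97.9] heading 129.94 w 37.1 F [ 0.   0.6 -2.7] q [ 0.33  0.36 -0.79  2.08  0.35  0.83  0.03]
turn [-0.0011 -0.0007 -0.001 ] rows>= 0.008785344416004832
to (453, 116, 98) total cm [ 0.29  0.11 -0.01] rows 1 each [ 0.29   0.106 -0.008]
```

The egg is lifted with its top at z≈177 and held upright; its centre is at (528.5,25) and its middle at z≈142. Tool delta to the spout is tx −25.6, ty −14.8 cm.

```bash
python3 -m inch '[{"tx":-0.4,"ty":-0.23,"tz":0,"ax":0,"ay":0,"az":0,"jaw":0.4},{"tx":-0.9,"ty":-0.52,"tz":0,"ax":0,"ay":0,"az":0,"jaw":0.4},{"tx":-1.3,"ty":-0.75,"tz":0,"ax":0,"ay":0,"az":0,"jaw":0.4},{"tx":-1.6,"ty":-0.92,"tz":0,"ax":0,"ay":0,"az":0,"jaw":0.4},{"tx":-1.7,"ty":-0.98,"tz":0,"ax":0,"ay":0,"az":0,"jaw":0.4},{"tx":-1.7,"ty":-0.98,"tz":0,"ax":0,"ay":0,"az":0,"jaw":0.4},{"tx":-1.7,"ty":-0.98,"tz":0,"ax":0,"ay":0,"az":0,"jaw":0.4},{"tx":-1.7,"ty":-0.98,"tz":0,"ax":0,"ay":0,"az":0,"jaw":0.4}]'
python3 -m inch '[{"tx":-1.7,"ty":-0.98,"tz":0,"ax":0,"ay":0,"az":0,"jaw":0.4},{"tx":-1.7,"ty":-0.98,"tz":0,"ax":0,"ay":0,"az":0,"jaw":0.4},{"tx":-1.7,"ty":-0.98,"tz":0,"ax":0,"ay":0,"az":0,"jaw":0.4},{"tx":-1.7,"ty":-0.98,"tz":0,"ax":0,"ay":0,"az":0,"jaw":0.4},{"tx":-1.4,"ty":-0.8,"tz":0,"ax":0,"ay":0,"az":0,"jaw":0.4},{"tx":-1,"ty":-0.58,"tz":0,"ax":0,"ay":0,"az":0,"jaw":0.4},{"tx":-0.6,"ty":-0.35,"tz":0,"ax":0,"ay":0,"az":0,"jaw":0.4},{"tx":0,"ty":0,"tz":0,"ax":0,"ay":0,"az":0,"jaw":0.4}]'
python3 -c "
from h import *
egg(); egg('side'); plan((505,-178.5,94),hd=130)"
```

```text
time: 13.68
position: [476.4, -14.0, 98.3]
eef_rot: [-0.0, 0.424, 0.906, -0.0]
force: [1.0, 0.7, -2.1]
gripper_width: 37.4
time: 14.35
position: [496.0, -125.2, 98.2]
eef_rot: [-0.0, 0.424, 0.905, -0.0]
force: [-0.8, 0.4, -2.1]
gripper_width: 36.9
t 14.45 pos [ 495.9 -122.7   98.4] heading 129.96 w 37.4 F [ 0.8  0.2 -1.7] q [ 0.74  0.41 -0.72  1.99  0.35  0.87  0.52]
turn [ 0.0001 -0.0006 -0.0008] rows>= 0.006313448594363571
to (505, -178.5, 94) total cm [-4.86 -2.89  0.44] rows 2 each [-2.431 -1.444  0.222]
```

The blob finder returned nothing here, so I'll look.

```bash
python3 - <<'E'
from h import *
a,W=cloud("top"); b,V=cloud("side"); np.savez("near.npz",a=a,W=W,b=b,V=V)
k=lambda x:cv2.resize(x[...,::-1],(390,390),interpolation=cv2.INTER_CUBIC)
cv2.imwrite("pics/near.png",np.hstack([k(a[150:270,310:430]),k(b[100:220,260:380])]))
E
```

```text
(no output)
```

View pics/near.png

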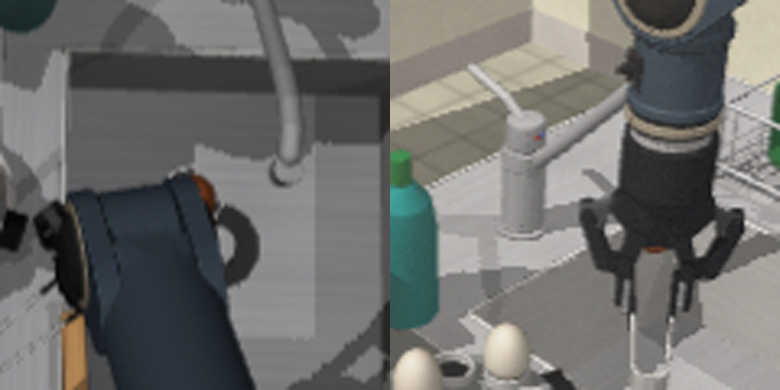

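The egg is still held at (203,190) in the left crop, mostly hidden behind the wrist. The white eggs are still in place. I'll check clearance to the spout for the last 56 mm.

```bash
python3 - <<'E'
from h import *
d=np.load("near.npz"); d0=np.load("top0.npz"); s0=np.load("side0.npz"); p=np.array([495.9,-122.7])
for W,W0 in((d["W"],d0["W"]),(d["V"],s0["W"])):
    ch=np.linalg.norm(W-W0,axis=-1)>40; P=W[ch]
    for lo in range(110,520,30):
        q=P[(P[:,2]>=lo)&(P[:,2]<lo+30)&(np.hypot(*(P[:,:2]-p).T)<180)]
        if len(q)>5: r=q[:,:2]-p; print(lo,len(q),"rel x %.0f..%.0f y %.0f..%.0f"%(r[:,0].min(),r[:,0].max(),r[:,1].min(),r[:,1].max()))
    print()
f=d["a"].astype(float); B=(f[...,0]>1.4*f[...,2])&(d["W"][...,2]>120)&(abs(d["W"][...,0]-570)<40)&(abs(d["W"][...,1]+210)<50); print("egg",B.sum(),d["W"][B].mean(0),d["W"][B].max(0),d["W"][B].min(0))
E
```

```text
110 6 rel x -64..98 y -87..93
140 138 rel x -78..101 y -116..91
170 36 rel x 22..87 y -102..42
200 25 rel x 29..58 y 27..50
230 56 rel x 33..57 y 28..51
260 25 rel x -32..10 y 18..38
290 23 rel x -29..7 y 22..38
410 33 rel x -63..44 y -17..52
440 408 rel x -73..47 y -47..53
470 813 rel x -78..36 y -47..45
500 811 rel x -120..-1 y -50..37

110 50 rel x -80..67 y -81..93
140 230 rel x -80..26 y -48..94
170 204 rel x -49..40 y -36..44
200 334 rel x -58..55 y -37..51
230 319 rel x -58..56 y -48..52
260 289 rel x -39..29 y -19..40
290 316 rel x -38..33 y -29..40
320 340 rel x -37..30 y -26..39
350 357 rel x -37..25 y -17..46
380 314 rel x -39..23 y -27..47
410 401 rel x -65..36 y -30..55
440 698 rel x -98..36 y -9..55
470 786 rel x -130..28 y -21..47
500 847 rel x -166..-17 y -22..38

egg 36 [ 574.66422544 -219.49801081  169.48289065] [ 588.52159966 -209.55006105  180.09737259] [ 560.98775972 -227.42768007  157.36513676]
```

```bash
python3 -m inch '[{"tx":-0.4,"ty":-0.24,"tz":0.1,"ax":0,"ay":0,"az":0,"jaw":0.4},{"tx":-0.8,"ty":-0.48,"tz":0.1,"ax":0,"ay":0,"az":0,"jaw":0.4},{"tx":-1.2,"ty":-0.71,"tz":0.1,"ax":0,"ay":0,"az":0,"jaw":0.4},{"tx":-1.1,"ty":-0.65,"tz":0.1,"ax":0,"ay":0,"az":0,"jaw":0.4},{"tx":-0.8,"ty":-0.48,"tz":0,"ax":0,"ay":0,"az":0,"jaw":0.4},{"tx":-0.4,"ty":-0.24,"tz":0,"ax":0,"ay":0,"az":0,"jaw":0.4},{"tx":-0.16,"ty":-0.09,"tz":0,"ax":0,"ay":0,"az":0,"jaw":0.4},{"tx":0,"ty":0,"tz":0,"ax":0,"ay":0,"az":0,"jaw":0.4}]'
python3 -m inch '[{"tx":0,"ty":0,"tz":0,"ax":0,"ay":0,"az":0,"jaw":0.4},{"tx":0,"ty":0,"tz":0,"ax":0,"ay":0,"az":0,"jaw":0.4},{"tx":0,"ty":0,"tz":0,"ax":0,"ay":0,"az":0,"jaw":0.4},{"tx":0,"ty":0,"tz":0,"ax":0,"ay":0,"az":0,"jaw":0.4}]'
python3 - <<'E'
from h import *
from scipy.optimize import least_squares
plan((505,-178.5,94),hd=130)
for n in("top","side"):
    im,W=cloud(n); f=im.astype(float)
    B=(f[...,0]>1.4*f[...,2])&(f[...,0]>35)&(W[...,2]>120)&(W[...,2]<190)&(np.hypot(W[...,0]-579,W[...,1]+266)<40); Q=W[B]; print(n,len(Q))
    if len(Q)>10:
        print(Q.mean(0).round(1),Q.min(0).round(),Q.max(0).round()); x,y,z=Q.T
        print(least_squares(lambda q:np.hypot(x-q[0],y-q[1])-22*np.sqrt(np.clip(1-((z-139)/36)**2,.01,1)),[579,-266],loss="soft_l1").x.round(1))
    m=(np.hypot(W[...,0]-580,W[...,1]+266)<25)&(W[...,2]>205)&(W[...,2]<258); P=W[m]
    if len(P)>8: print(n,"mouth",len(P),least_squares(lambda q:np.hypot(P[:,0]-q[0],P[:,1]-q[1])-11.5,[577,-265],loss="soft_l1").x.round(1))
    if n=="top": a=im
    else: b=im
k=lambda x:cv2.resize(x[...,::-1],(390,390),interpolation=cv2.INTER_CUBIC)
cv2.imwrite("pics/end.png",np.hstack([k(a[130:270,310:450]),k(b[90:240,270:420])]))
E
```

```text
time: 15.22
position: [505.2, -179.6, 94.4]
eef_rot: [-0.0, 0.424, 0.906, 0.0]
force: [-0.4, 0.6, -1.9]
gripper_width: 37.3
time: 15.55
position: [505.2, -178.5, 94.6]
eef_rot: [0.0, 0.423, 0.906, 0.0]
force: [0.2, -0.5, -1.4]
gripper_width: 37.3
t 15.55 pos [ 505.2 -178.5   94.6] heading 129.99 w 37.3 F [ 0.2 -0.5 -1.4] q [ 0.8   0.45 -0.69  1.94  0.37  0.88  0.62]
turn [ 0.0001  0.0001 -0.0002] rows>= 0.0013076572681448484
to (505, -178.5, 94) total cm [ 0.01 -0.01  0.06] rows 1 each [ 0.014 -0.012  0.061]
top 14
[ 595.8 -259.3  154.7] [ 591. -269.  142.] [ 600. -251.  164.]
[ 578.9 -267.3]
side 18
[ 564.8 -254.6  128.6] [ 559. -266.  121.] [ 574. -247.  134.]
[ 580.4 -267.1]
```

View pics/end.png

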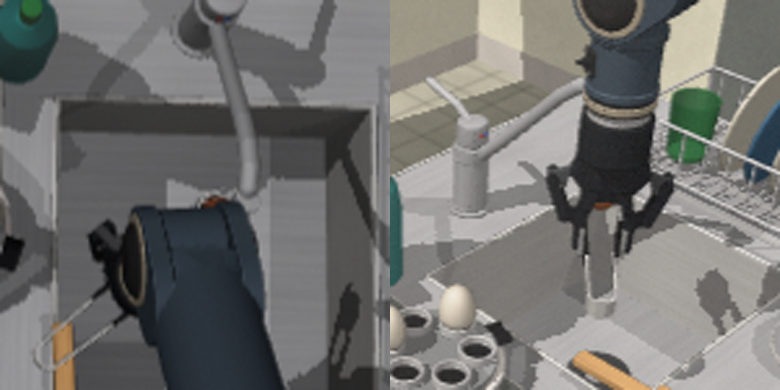

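Both cameras' fits put the egg at about (579.7, −267), against the mouth at (579.5, −266.5). Finally I'll check that the spout, the white eggs and the readings haven't moved, then hand in.

```bash
python3 - <<'E'
from h import *
from station import ticket
im,W=cloud("top"); W0=np.load("top0.npz")["W"]
for lo in (590,620,650,680):
    f=lambda V:V[(V[...,0]>lo)&(V[...,0]<lo+15)&(V[...,1]>-290)&(V[...,1]<-240)&(V[...,2]>195)&(V[...,2]<300)].mean(0).round(1)
    print("spout",f(W0),f(W))
for c in((612,44),(586,-40)):
    g=lambda V:V[(np.hypot(V[...,0]-c[0],V[...,1]-c[1])<25)&(V[...,2]>90)&(V[...,2]<115)].mean(0).round(1)
    print("white",g(W0),g(W))
plan(); s=robot.get_state(); print(np.abs(s["qd"]).max())
print(ticket.close_job())
E
```

```text
spout [ 597.2 -265.3  271.8] [ 597.2 -265.6  270.4]
spout [ 627.9 -266.7  266.3] [ 627.4 -266.3  266.5]
spout [ 657.5 -266.9  243. ] [ 657.7 -267.1  243. ]
spout [ 687.4 -268.3  212.4] [ 687.3 -268.1  211.4]
white [611.6  44.1 101.1] [611.7  43.9 100.8]
white [586.  -37.5 101.4] [585.  -37.9 101. ]
t 15.7 pos [ 505.2 -178.9   94.6] heading 129.96 w 37.4 F [-0.   0.4 -0.8] q [ 0.8   0.45 -0.69  1.94  0.37  0.88  0.62]
0.002317026248251042
the job is handed in; nothing more can be done
None
```

I gripped the tongs by their sleeves and closed them on the brown egg at a 22 N grip, which works out to about 6.5 N on the shell. I then lifted it out of the cooker and am holding it still under the tap's spout. The job was handed in at 15.7 s; no verdict is reported.

**Last checks:**
- **Egg under the spout:** both cameras put the egg's centre within about 1 mm of the spout's axis. Only 14–18 pixels of it were visible, but the arm position plus the egg's offset measured after the lift agrees.
- **Height:** the egg's middle is at about z = 139 mm, roughly 100 mm below the mouth.
- **Nothing pushed:** the spout is unmoved to within about 1 mm by depth, and so are the white eggs. I did not measure the other items again at the end.
- **Grip:** the fingers are steady at 37.4 mm on the tongs, and the arm is at rest.

**What disagreed:** the reported tool height read about 36 mm lower than the camera depth showed. I relied on the cameras, which matched the known heights of the tongs and eggs, and on the absence of contact force on the way down. My first move commands were refused because every row needs all its keys, and my first egg finder missed the half-hidden egg at the sink. Neither moved anything.

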